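# Tuck the insulating plate under the transformer's hold-down flap and hold it flat

## Task

Pick up the red insulating plate by its black rib, lay it between the rails on the transformer's baseboard and slide its plain leading edge in under the loose brass flap, without lifting the flap, until the white line across the plate has gone under the flap's lip. Finish holding it there: keep hold of the plate and keep it pressed flat on the white bed with a steady push of about 10 N, as if a colleague were about to screw it down. Leave the other things on the bench where they are.

Things in the scene. Friction and masses are not known exactly. Their poses are not given: they have to be found in the camera images.
- plate: loose red insulating plate, stiff plastic, 130 x 90 mm, 4 mm thick, 80 to 170 g, lying flat. Origin: centre of its underside; x runs along the 130 mm towards the plain leading edge, z up. Its rear edge (-x) has an upturned red rim 6 mm thick, top 24 mm above the underside. A white line 4 mm wide crosses it 16 to 20 mm behind the leading edge.
- plate_grip (a point): centre of the black upright rib at the plate's middle, 25 mm above the plate's underside; axes as the plate's. The rib is 40 mm long (along x) and 14 mm thick (along y) and stands from 4 to 46 mm above the underside; grip it across its thickness.
- plate_edge (a point): middle of the plate's leading edge, on the underside, 65 mm along +x from the plate's centre; axes as the plate's.
- mouth (a point): fixed point on the white bed's top, 18 mm above the bench, vertically below the middle of the resting flap's lip; x points level in under the flap (the way the plate slides in), y to the left of that, z up. A stop block 10 mm high stands across the bed, hidden under the flap, at x = +38 mm; the transformer, 114 mm above the bed, begins at x = +86 mm.
- flap_lip (a point): middle of the free lower lip of the brass flap, on its underside, 11 mm above the bed when the flap rests. The flap is 108 mm wide, 2.5 mm thick, and slopes up to its hinge pin 52 mm farther in, 24 mm above the bed, held between two steel ears that rise 36 mm above the bed.
- flap (a joint): angle of the brass flap, rad: 0 at rest on its stop, growing as its lip is lifted. It is held down only by its own weight (80 g), so a light touch from below lifts it.
- bed: fixed level white sheet, 185 x 100 mm, 2 mm thick, on the chipboard baseboard (340 x 200 x 16 mm): the plate is pressed on it. Origin: centre of its underside, 62.5 mm before mouth; axes as mouth's. Two side rails, tops 6 mm above the bed, run along it from x = -150 to +30 mm of mouth, inner faces 51 mm either side of the middle.
- meter: bystander: orange multimeter 190 x 95 x 50 mm, origin centre of its underside
- terminals: bystander: white terminal strip 75 x 22 x 19 mm, origin centre of its underside
- driver: bystander: red-handled screwdriver 190 mm long, lying along its x
- reel: bystander: blue wire reel, 60 mm in diameter, 44 mm high, origin centre of its underside
- tray: bystander: green screw tray 100 x 140 x 30 mm, origin centre of its underside
- cores: bystander: stack of spare brown laminations 80 x 100 x 24 mm, origin centre of its underside
- jar: bystander: jar with a yellow cap, 60 mm in diameter, 75 mm high, origin centre of its underside
Things that resemble listed ones, but are neither listed nor needed, are in the scene too. Of the things shaped like the plate, the red one is meant.

How it is judged (in metres and radians):
On the way:
1. the plate's leading edge has entered under the flap's lip, between the rails (x of plate_edge in the frame of mouth between 0.003 and 0.045 m and y of plate_edge in the frame of mouth between -0.012 and 0.012 m and z of plate_edge in the frame of mouth between -0.003 and 0.01 m), for 0.1 s.
At the end, for the whole second after the job is handed in: the plate's leading edge is at least 18 mm in under the flap's lip, between the rails (within 10 mm of the middle, 0.12 rad of straight), flat on the white bed (within 3 mm, tilt under 0.04 rad), pressed on it with more than 4 N while the fingers hold it, and the flap is down (under 0.05 rad) (x of plate_edge in the frame of mouth between 0.018 and 0.045 m and y of plate_edge in the frame of mouth between -0.01 and 0.01 m and z of plate_edge in the frame of mouth between -0.003 and 0.003 m and angle between plate's own z axis and vertical below 0.04 rad and angle between the x axis of plate and the x axis of mouth, either way round below 0.12 rad and contact force between plate and bed above 4 N and contact force between the fingers and plate above 1 N and value of joint flap below 0.05 rad); the arm keeps its last pose, push and grip.
It fails at once if the flap is lifted (more than 0.08 rad, about 4 mm at its lip) (value of joint flap above 0.08 rad).
It fails at once if a bystander is pushed more than 20 mm (distance of any of meter, terminals, driver, reel, tray, cores, jar from where it was at the start of the episode above 0.02 m).
It also fails if it takes over 40 s, if anything falls off the work surface, if the arm or the gripper's body presses on something with over 40 N, if the wrist force passes 120 N, or if a joint passes its speed limit or range.

## Robot

A 7-joint arm with a two-finger parallel gripper is mounted at the origin on the work surface. World frame = base frame: x ahead of the robot, y to its left, z up, the work surface at z = 0. Lengths are in m, angles in degrees, forces in N, time in s.
With the tool pointing down it reaches from about 0.425 to 0.875 m from the base axis. Payload 4.7 kg.
Tool frame: the origin (TCP) lies at the very end of the fingers, on their centre line; the grasp point (between the pads) lies 19 mm behind it; z points along the fingers, y is the line along which they close (so a half turn about z gives the same grasp; the last joint's range is limited). The gripper opens to 87 mm and grips with 3 to 60 N. Pads are 19 mm wide; open, the fingers measure 117 mm over their backs; the gripper's body (75 mm by 190 mm) begins 51 mm behind the grasp point.
Start: joints at [-64.509, 18.392, -4.016, 83.108, 1.295, 78.541, -3.26], TCP at [0.271, 0.591, 0.2] pointing down, gripper open.
Joint ranges: [-163.93, 163.93], [-17.29, 119.83], [-79.2, 71.16], [3.27, 140.29], [-89.18, 269.18], [5.43, 117.66], [-154.24, 154.24]. Speed limits (degrees/s): [147.25, 147.25, 180, 180, 180, 180, 180].

## Interface

Orientations are given as [roll, pitch, yaw] about the fixed x, y, z axes, in that order (R = Rz(yaw) Ry(pitch) Rx(roll)).
In Python, from cell import get_obs, read_camera, sign_off, silhouettes gives the robot as it stands.
- The arm moves only by the tool play_rows, never from a script. Its argument "steps" is a list that holds one entry, the list of rows, each a list of 7 numbers: the shift along the tool's x, y, z in m, then the turn, a rotation vector about the tool's x, y, z in rad, then the finger opening in m, from 0 to 0.087. A call has 1 to 12 rows; each row shifts and turns the commanded pose from where the row before left it, along the tool's axes as they then stand; what a row does not reach is not made up. A row lasts 1/10 s, in which the tool goes at most 50 mm and 8.59 degrees, less where a joint would pass 70% of its speed; a pose out of reach is approached as far as the arm can. A call is refused whole if a number of a shift passes 0.05 or a number of a turn 0.15, either way. A call with a gripper value outside its range is refused whole. The fingers move at their own pace and stop on an object; "force" is the grip in N (left out, the last holds). Time passes only in rows, so rows that do not move let the fingers close. It gives the time, the measured TCP pose, the force, the opening and the grip force at its end, in the units of the state.
- get_obs(): the state, without advancing time (a new reading comes with each control period).
- read_camera(name): name is "scene" or "top" or "wrist"; returns a dict with "frame" (400x640x3 uint8, red, green, blue), "intrinsics" (3x3 intrinsics, pixels), "k1" (the pictures are not rectified: a ray, as slopes to the right and down, at radius r is drawn at 1 + k1 r^2 times it, then the intrinsics apply), "view" (4x4, takes a point from world to camera coordinates). Camera axes: x right, y up, looking along -z (the intrinsics and any distortion apply to the point x, -y, -z); pixel columns grow to the right and rows downward; lengths in m; the calibration is good to about 2 mm. A picture is of the moment at which its call begins. There is no depth.
- sign_off(): hands the job in; it is judged then, once.
Trained networks look in the newest picture that a camera, given by its name, has taken for a name from the list of things; names that differ only in an ending like _2 or _b are one class to them, and where a whole thing is asked for, a point or a joint stands for the part that bears it (a point fixed in the world has none). Each returns a list of dicts, best first, with "p" (0 to 1); they miss things now and then, are a little off and sometimes report something else, mostly with a low value. They report only what shows in the picture. A call takes as long as a camera call. They do not tell look-alikes from the thing itself.
- silhouettes(camera, name): "pixels" (400x640 bool, what is visible of it) and "extent" ([left, top, right, bottom] in pixels, round what is visible of it).
The state is a dict: "time_s": time; "qpos": joint angles; "joint_velocities": joint speeds; "effort": joint torques, N m; "tool_pos": TCP position; "tool_rot": TCP orientation; "force": force on the tool from outside, world axes, zero at the start; "wrist_torque": the same for the moment, N m; "grip_width": finger opening in m; "grasp_force": force on a finger pad.
Only numpy, scipy, OpenCV 4.12 (cv2) and the standard library are available. Lean on these libraries where they do the work, as an engineer would, in place of code of your own. Each camera call takes 0.05 s, during which the arm holds its last target. There are 200 camera calls.

## Working session

There is one attempt and no reset: what is moved stays moved. The work goes in short steps, Python scripts to look and compute and a tool call to move; the robot and the scene stay as the last step left them, time stands still between calls to the robot, and variables do not carry over. Pictures are saved under pics/ and viewed, at most 10 in all, crops included, and the job is handed in when it is done.

Besides the shell and the picture viewer there is one more tool, called after ">>>" as name(argument=value, ...), one argument or row to a line, values as JSON. play_rows: Moves the arm, as the interface text tells. Its arguments: {"type":"object","properties":{"steps":{"type":"array","items":{"type":"array","items":{"type":"array","items":{"type":"number"}}}},"force":{"type":"number"}},"required":["steps"]}

```bash
mkdir -p pics
python3 - <<'E'
from cell import *
import cv2,numpy as np
o=get_obs();print(o['time_s'],o['tool_pos'],o['tool_rot'],o['force'])
for n in ('scene','top'):
    d=read_camera(n);cv2.imwrite(f'pics/{n}0.png',d['frame'][:,:,::-1]);print(n,d['intrinsics'],d['k1'],d['view'])
    for k in ('plate','flap','bed'):
        for s in silhouettes(n,k)[:3]:print(k,s['p'],s['extent'])
E
```

```text
0.0 [0.27122861 0.59006364 0.19867211] [-1.79892108e+02  4.61756776e-03  1.55318347e+02] [ 0.07300039 -0.35277464 -1.52613481]
scene [[498.54752153   0.         306.61163011]
 [  0.         498.54752153 202.06439008]
 [  0.           0.           1.        ]] -0.14108262437577582 [[ 0.44505566  0.89540073  0.01352754 -0.12816745]
 [-0.64296484  0.30899581  0.70079797  0.33032169]
 [ 0.62331506 -0.32059184  0.71323152 -1.78099336]
 [ 0.          0.          0.          1.        ]]
plate 0.92 [255.2, 222.4, 301.6, 251.1]
plate 0.8 [343.2, 127.7, 380.8, 148.4]
flap 0.67 [256.0, 224.5, 299.1, 250.6]
flap 0.58 [379.5, 170.5, 418.9, 201.6]
bed 0.58 [345.6, 180.2, 400.9, 227.7]
top [[454.79878819   0.         320.41897968]
 [  0.         454.79878819 204.412985  ]
 [  0.           0.           1.        ]] -0.02839870223889923 [[-5.11323809e-03 -9.99986417e-01 -1.00998335e-03 -1.34667695e-01]
 [ 9.97841124e-01 -5.16839350e-03  6.54704387e-02 -5.14202312e-01]
 [-6.54747694e-02 -6.73036985e-04  9.97853998e-01 -1.20520011e+00]
 [ 0.00000000e+00  0.00000000e+00  0.00000000e+00  1.00000000e+00]]
plate 0.89 [325.2, 162.6, 380.0, 210.4]
plate 0.56 [165.0, 266.2, 218.9, 316.5]
flap 0.56 [188.7, 174.9, 218.3, 217.5]
flap 0.21 [305.3, 113.9, 378.2, 125.8]
bed 0.93 [210.0, 161.4, 277.6, 206.8]
```

```bash
python3 -c "
import cv2;a=cv2.imread('pics/top0.png')[90:340,120:440];cv2.imwrite('pics/top0c.png',cv2.resize(a,None,fx=2.4,fy=2.4,interpolation=2))"
```

```text
(no output)
```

View pics/scene0.png

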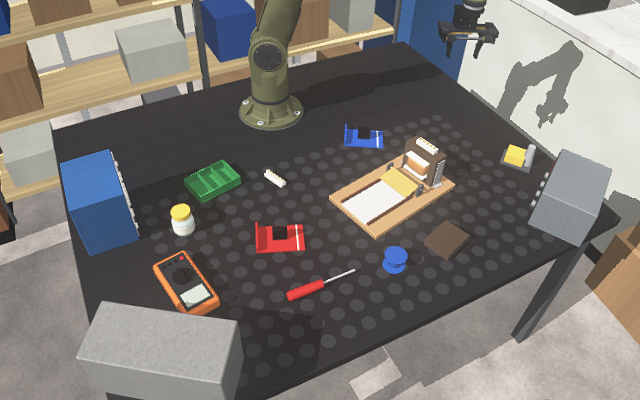

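View pics/top0c.png

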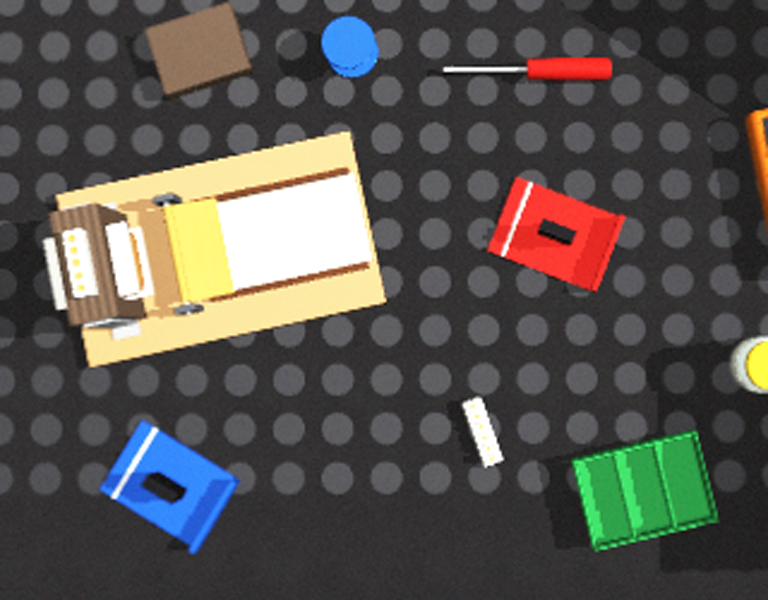

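The scene view shows the red plate at (280,238), with the board, flap and transformer to its right at about (395,190). In the top crop the red plate's leading edge (white line at (517,217)) faces left. The bed runs from about (365,215) to the flap lip at (225,247), and the blue plate is a look-alike.

```bash
cat > h.py <<'E'
from cell import *
import cv2,numpy as np
from scipy.spatial.transform import Rotation as R
def ray(d,uv):
    K=d['intrinsics'];V=d['view']
    uv=np.atleast_2d(uv).astype(float)
    p=np.c_[(uv[:,0]-K[0,2])/K[0,0],(uv[:,1]-K[1,2])/K[1,1]];q=p.copy()
    for _ in range(20): q=p/(1+d['k1']*(q**2).sum(1))[:,None]
    v=np.c_[q[:,0],-q[:,1],-np.ones(len(q))]@V[:3,:3]
    return -V[:3,:3].T@V[:3,3],v
def w(d,uv,z):
    c,v=ray(d,uv);return c+v*((z-c[2])/v[:,2])[:,None]
def px(d,P):
    P=np.atleast_2d(P)@d['view'][:3,:3].T+d['view'][:3,3]
    q=np.c_[P[:,0],-P[:,1]]/-P[:,2:];q=q*(1+d['k1']*(q**2).sum(1))[:,None]
    return q@d['intrinsics'][:2,:2].T+d['intrinsics'][:2,2]
E
python3 - <<'E'
from h import *
np.set_printoptions(precision=4,suppress=True)
d=read_camera('top')
c=lambda *a:np.array(a)/2.4+[120,90]
print('lead',w(d,c((518,178),(490,250)),.004))
print('rim',w(d,c((624,214),(598,291)),.024))
print('rib',w(d,c((556,231)),.046))
print('lip',w(d,c((218,200),(232,297)),.031))
print('bed end',w(d,c((358,172),(371,263)),.018))
print('board',w(d,c((57,194),(350,132),(386,301),(90,367)),.016))
E
```

```text
lead [[ 0.6243 -0.18    0.004 ]
 [ 0.5422 -0.1476  0.004 ]]
rim [[ 0.5801 -0.2975  0.024 ]
 [ 0.4941 -0.2673  0.024 ]]
rib [[ 0.559  -0.2197  0.046 ]]
lip [[0.5973 0.1552 0.031 ]
 [0.4891 0.1384 0.031 ]]
bed end [[ 0.6299  0.0006  0.018 ]
 [ 0.5271 -0.0142  0.018 ]]
board [[ 0.6074  0.3419  0.016 ]
 [ 0.6759  0.01    0.016 ]
 [ 0.4845 -0.0309  0.016 ]
 [ 0.4122  0.3007  0.016 ]]
```

>>> play_rows(
  steps=[
    [[-0.039,-0.029,-0.002,0,0,0,0.087],[-0.039,-0.029,-0.002,0,0,0,0.087],[-0.039,-0.029,-0.002,0,0,0,0.087],[-0.039,-0.029,-0.002,0,0,0,0.087],[-0.039,-0.029,-0.002,0,0,0,0.087],[-0.039,-0.029,-0.002,0,0,0,0.087],[-0.039,-0.029,-0.002,0,0,0,0.087],[-0.039,-0.029,-0.002,0,0,0,0.087],[-0.039,-0.029,-0.002,0,0,0,0.087],[-0.039,-0.029,-0.002,0,0,0,0.087],[-0.039,-0.029,-0.002,0,0,0,0.087],[-0.039,-0.029,-0.002,0,0,0,0.087]],
  ],
)

```text
time_s: 1.65
tool_pos: [0.5521, 0.0773, 0.2243]
tool_rot: [179.9, 0.0, 155.3]
force: [1.4, 0.2, -1.0]
grip_width: 0.0871
grasp_force: 0.0
```

>>> play_rows(
  steps=[
    [[-0.016,-0.013,0,0,0,0,0.087],[0,0,0,0,0,0.133,0.087],[0,0,0,0,0,0.133,0.087],[0,0,0,0,0,0.133,0.087],[0,0,0,0,0,0.133,0.087],[0,0,0,0,0,0.133,0.087],[0,0,0,0,0,0.133,0.087],[0,0,0,0,0,0.133,0.087],[0,0,0,0,0,0,0.087]],
  ],
)

```text
time_s: 2.55
tool_pos: [0.5605, 0.0606, 0.2239]
tool_rot: [180.0, -0.0, 102.0]
force: [-0.4, -0.1, -0.0]
grip_width: 0.087
grasp_force: 0.0
```

Run:
```python
from h import *
np.set_printoptions(precision=4,suppress=True)
o=get_obs();print(o['time_s'],o['tool_pos'],o['tool_rot'],o['qpos'])
d=read_camera('wrist');cv2.imwrite('pics/w1.png',d['frame'][:,:,::-1]);print(d['view'])
np.savez('w1.npz',**d)
```

```text
2.55 [0.5605 0.0606 0.2239] [179.9776  -0.0082 101.9607] [-31.6443   7.2535  25.1028  94.5332  -3.1397  78.8868   5.8474]
[[ 0.9781  0.2079  0.0013 -0.5617]
 [-0.1986  0.936  -0.2906  0.0963]
 [-0.0616  0.284   0.9569 -0.3982]
 [ 0.      0.      0.      1.    ]]
```

View pics/w1.png

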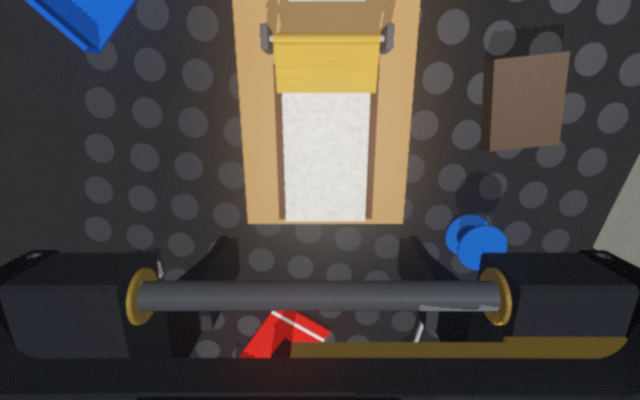

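The wrist view shows the flap as a yellow patch, cols 274–379 and rows 38–93. The white bed runs from row 93 to 221, cols ~284–368, between the brown rails.

Run:
```python
from h import *
from scipy.optimize import least_squares
np.set_printoptions(precision=4,suppress=True)
d=dict(np.load('w1.npz'));f=d['frame'];h=cv2.cvtColor(f,cv2.COLOR_RGB2HSV)
wh=((h[...,1]<40)&(h[...,2]>140));wh[:92]=0;wh[232:]=0;wh[:,:270]=0;wh[:,385:]=0
for r in (105,125,150,180,200,215): c=np.flatnonzero(wh[r]);print(r,c[0],c[-1])
ye=(h[...,0]>18)&(h[...,0]<32)&(h[...,1]>150)&(h[...,2]>140)
for r in (60,70,80,88): c=np.flatnonzero(ye[r,240:410])+240;print('y',r,c[0],c[-1])
for c in (290,310,330,350,362):
  print(c,'lip rows',[tuple(f[r,c]) for r in ()],np.flatnonzero(wh[:,c])[[0,-1]])
# project a guess
def P(x,y,a,pts):
  a=np.radians(a);p=np.array(pts);return np.c_[x+p[:,0]*np.cos(a)-p[:,1]*np.sin(a),y+p[:,0]*np.sin(a)+p[:,1]*np.cos(a),.018+p[:,2]]
obj=[(-.155,.05,0),(-.155,-.05,0),(0,.054,.012),(0,-.054,.012)]
L=lambda r:None
# measured corner pixels from line fits
rows=np.arange(130,212);l=np.polyfit(rows,[np.flatnonzero(wh[r])[0] for r in rows],1);rr=np.polyfit(rows,[np.flatnonzero(wh[r])[-1]+1 for r in rows],1)
cs=np.arange(295,362);b=np.median([np.flatnonzero(wh[:,c])[-1]+1 for c in cs]);
bf=np.polyfit(cs,[np.flatnonzero(wh[:,c])[-1]+1 for c in cs],1);tf=np.polyfit(cs,[np.flatnonzero(wh[:,c])[0] for c in cs],1);print(bf,tf)
ym=[(c[0],c[-1]+1) for r in range(78,91) for c in [np.flatnonzero(ye[r,240:410])+240]];yl,yr=np.median(ym,0);print(yl,yr)
def corner(e): 
  c=320
  for _ in range(5): r=np.polyval(bf,c);c=np.polyval(e,r)
  return c,r
m=np.array([corner(l),corner(rr),(yl,np.polyval(tf,yl)),(yr,np.polyval(tf,yr))])
s=least_squares(lambda v:(px(d,P(*v,obj))-m).ravel()*[1]*1,[.543,.147,102],x_scale=[.01,.01,1]);print(m,s.x,s.fun.reshape(-1,2))
```

```text
105 282 369
125 282 368
150 283 367
180 284 366
200 285 365
215 285 364
y 60 277 375
y 70 276 375Traceback (most recent call last):
  File "<stdin>", line 8, in <module>
IndexError: index 0 is out of bounds for axis 0 with size 0
```

```bash
cat > m.py <<'E'
from h import *
from scipy.optimize import least_squares
np.set_printoptions(precision=4,suppress=True)
d=dict(np.load('w1.npz'));f=d['frame'];h=cv2.cvtColor(f,cv2.COLOR_RGB2HSV)
for r in range(82,100,1): print(r,f[r,320],h[r,320])
wh=((h[...,1]<50)&(h[...,2]>140));wh[:90]=0;wh[232:]=0;wh[:,:270]=0;wh[:,385:]=0
ye=(h[...,0]>15)&(h[...,0]<35)&(h[...,1]>150)&(h[...,2]>100)
print('y86',[tuple(f[84,c]) for c in (270,272,274,276,278,374,376,378,380,382)])
def P(x,y,a,pts):
  a=np.radians(a);p=np.array(pts);return np.c_[x+p[:,0]*np.cos(a)-p[:,1]*np.sin(a),y+p[:,0]*np.sin(a)+p[:,1]*np.cos(a),.018+p[:,2]]
obj=[(-.155,.05,0),(-.155,-.05,0),(0,.05,.011),(0,-.05,.011)]
rows=np.arange(130,212);l=np.polyfit(rows,[np.flatnonzero(wh[r])[0] for r in rows],1);rr=np.polyfit(rows,[np.flatnonzero(wh[r])[-1]+1 for r in rows],1)
cs=np.arange(295,362);bf=np.polyfit(cs,[np.flatnonzero(wh[:,c])[-1]+1 for c in cs],1);tf=np.polyfit(cs,[np.flatnonzero(wh[:,c])[0] for c in cs],1);print(bf,tf)
def res(v,full=0):
  a=px(d,P(*v,[(-.15,.05,0),(-.02,.05,0),(-.15,-.05,0),(-.02,-.05,0),(-.155,.03,0),(-.155,-.03,0),(0,.03,.011),(0,-.03,.011)]))
  return np.r_[a[:2,0]-np.polyval(l,a[:2,1]),a[2:4,0]-np.polyval(rr,a[2:4,1]),a[4:6,1]-np.polyval(bf,a[4:6,0]),a[6:8,1]-np.polyval(tf,a[6:8,0])]
s=least_squares(res,[.543,.147,102],x_scale=[.01,.01,1]);print(s.x,s.fun)
a=np.radians(s.x[2]);print('flap corner px',px(d,P(*s.x,[(0,.054,.012),(0,-.054,.012),(0.052,.054,.025),(0.052,-.054,.025)])))
E
python3 m.py
```

```text
82 [217 186  97] [ 22 141 217]
83 [217 185  97] [ 22 141 217]
84 [218 187  98] [ 22 140 218]
85 [219 189 101] [ 22 137 219]
86 [217 185  98] [ 22 140 217]
87 [217 186 100] [ 22 137 217]
88 [217 186 102] [ 22 135 217]
89 [216 186 102] [ 22 135 216]
90 [217 186 102] [ 22 135 217]
91 [216 188 113] [ 22 122 216]
92 [218 198 151] [ 21  78 218]
93 [221 212 191] [ 21  35 221]
94 [223 219 211] [ 20  14 223]
95 [223 219 214] [ 17  10 223]
96 [223 221 214] [ 23  10 223]
97 [225 223 217] [ 23   9 225]
98 [227 225 219] [ 23   9 227]
99 [228 225 220] [ 19   9 228]
y86 [(np.uint8(201), np.uint8(168), np.uint8(119)), (np.uint8(198), np.uint8(165), np.uint8(114)), (np.uint8(156), np.uint8(120), np.uint8(83)), (np.uint8(185), np.uint8(150), np.uint8(76)), (np.uint8(219), np.uint8(187), np.uint8(94)), (np.uint8(219), np.uint8(188), np.uint8(96)), (np.uint8(184), np.uint8(150), np.uint8(82)), (np.uint8(167), np.uint8(134), np.uint8(93)), (np.uint8(202), np.uint8(168), np.uint8(119)), (np.uint8(203), np.uint8(169), np.uint8(120))]
[ -0.016  226.9934] [-0. 93.]
[  0.5516   0.1493 102.1642] [ 0.9512  0.8832 -0.8562 -0.9572 -0.7532 -0.1441  0.43    0.2628]
flap corner px [[277.3073  93.4655]
 [375.2549  93.1638]
 [273.7545  39.3482]
 [379.9004  39.0197]]
```

>>> play_rows(
  steps=[
    [[-0.046,-0.009,0,0,0,0,0.087],[-0.046,-0.009,0,0,0,0,0.087],[-0.046,-0.009,0,0,0,0,0.087],[-0.046,-0.009,0,0,0,0,0.087],[-0.046,-0.009,0,0,0,0,0.087],[-0.045,-0.009,0,0,0,0,0.087],[0,0,0,0,0,0.146,0.087],[0,0,0,0,0,0.146,0.087],[0,0,0,0,0,0.146,0.087],[0,0,0,0,0,0.146,0.087],[0,0,0,0,0,0,0.087]],
  ],
)

```text
time_s: 3.7
tool_pos: [0.5648, -0.2197, 0.2237]
tool_rot: [-180.0, 0.0, 68.6]
force: [0.1, -0.4, -0.4]
grip_width: 0.087
grasp_force: 0.0
```

Run:
```python
from h import *
np.set_printoptions(precision=4,suppress=True)
o=get_obs();print(o['time_s'],o['tool_pos'],o['tool_rot'])
d=read_camera('wrist');cv2.imwrite('pics/w2.png',d['frame'][:,:,::-1])
np.savez('w2.npz',**d)
```

```text
3.7 [ 0.5648 -0.2197  0.2237] [-179.9987    0.0044   68.6479]
```

View pics/w2.png

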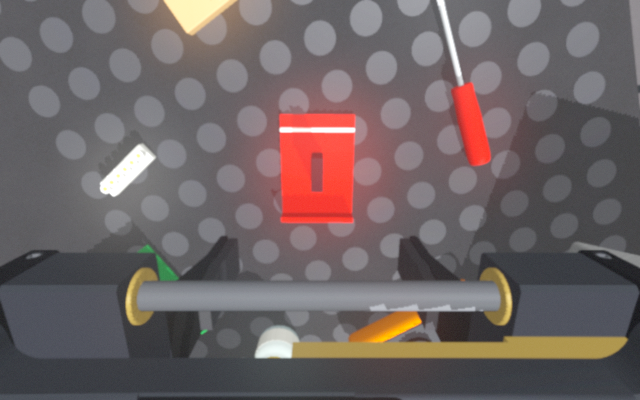

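The plate lies straight in view: leading edge at row ~113 (cols 279–355), white line at row 129, rib at (317,172) and rim at row ~220.

Run:
```python
from h import *
from scipy.optimize import least_squares
np.set_printoptions(precision=4,suppress=True)
d=dict(np.load('w2.npz'));f=d['frame'].astype(int)
red=((f[...,0]>120)&(f[...,1]<90)&(f[...,2]<90));sub=np.zeros_like(red);sub[100:235,265:370]=red[100:235,265:370]
rows=np.r_[138:205];first=lambda r:np.flatnonzero(sub[r])
l=np.polyfit(rows,[first(r)[0] for r in rows],1);rr=np.polyfit(rows,[first(r)[-1]+1 for r in rows],1)
cs=np.r_[285:305,330:350];tf=np.polyfit(cs,[np.flatnonzero(sub[:,c])[0] for c in cs],1)
whl=(f.min(2)>150);wl=np.polyfit(cs,[np.flatnonzero(whl[100:150,c]).mean()+100.5 for c in cs],1)
dk=(f.max(2)<110);dk[:140]=0;dk[205:]=0;dk[:,:300]=0;dk[:,335:]=0;y,x=np.nonzero(dk);print('rib',x.min(),x.max(),y.min(),y.max(),l,rr,tf,wl)
def P(x,y,a,pts):
  a=np.radians(a);p=np.array(pts);return np.c_[x+p[:,0]*np.cos(a)-p[:,1]*np.sin(a),y+p[:,0]*np.sin(a)+p[:,1]*np.cos(a),p[:,2]]
def res(v):
  a=px(d,P(*v,[(.04,.045,.004),(-.05,.045,.004),(.04,-.045,.004),(-.05,-.045,.004),(.065,.03,.004),(.065,-.03,.004),(.047,.03,.004),(.047,-.03,.004)]))
  return np.r_[a[:2,0]-np.polyval(l,a[:2,1]),a[2:4,0]-np.polyval(rr,a[2:4,1]),a[4:6,1]-np.polyval(tf,a[4:6,0]),a[6:8,1]-np.polyval(wl,a[6:8,0])]
s=least_squares(res,[.5645,-.22,68.5],x_scale=[.01,.01,1]);print(s.x,s.fun)
print(px(d,P(*s.x,[(sx*.02,sy*.007,z) for z in(.004,.046) for sx in(1,-1) for sy in (1,-1)])))
o=get_obs();D=s.x[:2]-o['tool_pos'][:2];a=np.radians(o['tool_rot'][2]);print('tool shift',D@[np.cos(a),np.sin(a)],D@[np.sin(a),-np.cos(a)],'dyaw',s.x[2]-o['tool_rot'][2])
```

```text
Traceback (most recent call last):
ValueError: zero-size array to reduction operation minimum which has no identity
```

```bash
cat > p.py <<'E'
from h import *
from scipy.optimize import least_squares
np.set_printoptions(precision=4,suppress=True)
d=dict(np.load('w2.npz'));f=d['frame'].astype(int)
print([tuple(map(int,f[172,c])) for c in (290,305,310,314,318,322,326,335)])
red=((f[...,0]>120)&(f[...,1]<90)&(f[...,2]<90));sub=np.zeros_like(red);sub[100:235,265:370]=red[100:235,265:370]
rows=np.r_[138:205];first=lambda r:np.flatnonzero(sub[r])
l=np.polyfit(rows,[first(r)[0] for r in rows],1);rr=np.polyfit(rows,[first(r)[-1]+1 for r in rows],1)
cs=np.r_[285:305,330:350];tf=np.polyfit(cs,[np.flatnonzero(sub[:,c])[0] for c in cs],1)
whl=(f.min(2)>150);wl=np.polyfit(cs,[np.flatnonzero(whl[100:150,c]).mean()+100.5 for c in cs],1)
dk=(f[...,0]<150);dk[:140]=0;dk[205:]=0;dk[:,:300]=0;dk[:,335:]=0;y,x=np.nonzero(dk);print('rib',len(x) and (x.min(),x.max(),y.min(),y.max()),l,rr,tf,wl)
def P(x,y,a,pts):
  a=np.radians(a);p=np.array(pts);return np.c_[x+p[:,0]*np.cos(a)-p[:,1]*np.sin(a),y+p[:,0]*np.sin(a)+p[:,1]*np.cos(a),p[:,2]]
def res(v):
  a=px(d,P(*v,[(.04,.045,.004),(-.05,.045,.004),(.04,-.045,.004),(-.05,-.045,.004),(.065,.03,.004),(.065,-.03,.004),(.047,.03,.004),(.047,-.03,.004)]))
  return np.r_[a[:2,0]-np.polyval(l,a[:2,1]),a[2:4,0]-np.polyval(rr,a[2:4,1]),a[4:6,1]-np.polyval(tf,a[4:6,0]),a[6:8,1]-np.polyval(wl,a[6:8,0])]
s=least_squares(res,[.5645,-.22,68.5],x_scale=[.01,.01,1]);print(s.x,s.fun)
print(px(d,P(*s.x,[(sx*.02,sy*.007,z) for z in(.004,.046) for sx in(1,-1) for sy in (1,-1)])))
o=get_obs();D=s.x[:2]-o['tool_pos'][:2];a=np.radians(o['tool_rot'][2]);print('tool shift',D@[np.cos(a),np.sin(a)],D@[np.sin(a),-np.cos(a)],'dyaw',s.x[2]-o['tool_rot'][2])
E
python3 p.py
```

```text
[(255, 75, 61), (255, 72, 57), (233, 71, 68), (163, 80, 83), (165, 83, 86), (196, 77, 78), (255, 77, 62), (255, 74, 60)]
rib 0 [ -0.03   285.1318] [ -0.0172 355.7254] [ -0.0482 129.1521] [ -0. 130.]
[ 0.563  -0.2184 68.2182] [-1.262   2.6424  0.0974 -1.4406 -1.0429  1.7937 -0.6312 -0.2186]
[[310.9092 151.7522]
 [322.2038 151.8443]
 [310.8556 183.1239]
 [321.8344 183.2102]
 [310.1271 157.3496]
 [322.6636 157.4512]
 [310.0917 191.8906]
 [322.2407 191.9851]]
tool shift 0.0004581330554198323 -0.0020255665072476574 dyaw -0.6050698159161243
```

>>> play_rows(
  steps=[
    [[0,-0.002,0.04,0,0,0.01,0.087],[0,0,0.04,0,0,0,0.087],[0,0,0.04,0,0,0,0.087],[0,0,0.04,0,0,0,0.087],[0,0,0.03,0,0,0,0.06],[0,0,0.015,0,0,0,0.04],[0,0,0.008,0,0,0,0.03],[0,0,0,0,0,0,0.02]],
  ],
  force=30,
)

```text
time_s: 4.55
tool_pos: [0.563, -0.219, 0.0107]
tool_rot: [-180.0, 0.0, 68.0]
force: [0.2, -1.1, 0.3]
grip_width: 0.0628
grasp_force: 0.0
```

>>> play_rows(
  steps=[
    [[0,0,0,0,0,0,0],[0,0,0,0,0,0,0],[0,0,0,0,0,0,0],[0,0,0,0,0,0,0],[0,0,0,0,0,0,0],[0,0,0,0,0,0,0]],
  ],
  force=40,
)

```text
time_s: 5.15
tool_pos: [0.563, -0.2189, 0.0109]
tool_rot: [180.0, -0.0, 68.0]
force: [-0.3, 0.4, -0.1]
grip_width: 0.0148
grasp_force: 0.0
```

>>> play_rows(
  steps=[
    [[0,0,0,0,0,0,0],[0,0,0,0,0,0,0],[0,0,0,0,0,0,0],[0,0,0,0,0,0,0]],
  ],
)

```text
time_s: 5.55
tool_pos: [0.563, -0.219, 0.0109]
tool_rot: [180.0, -0.0, 67.9]
force: [1.0, 0.8, 2.0]
grip_width: 0.0134
grasp_force: 40.0
```

>>> play_rows(
  steps=[
    [[0,0,-0.02,0,0,0,0],[0,0,-0.03,0,0,0,0],[0,0,-0.03,0,0,0,0],[0,0,0,0,0,0,0],[0,0,0,0,0,0,0]],
  ],
)

```text
time_s: 6.05
tool_pos: [0.5629, -0.2189, 0.0907]
tool_rot: [180.0, -0.0, 67.9]
force: [0.3, 0.5, -1.9]
grip_width: 0.0138
grasp_force: 40.0
```

>>> play_rows(
  steps=[
    [[0.041,-0.0145,0,0,0,0,0],[0.041,-0.0145,0,0,0,0,0],[0.041,-0.0145,0,0,0,0,0],[0.041,-0.0145,0,0,0,0,0],[0.041,-0.0145,0,0,0,0,0],[0.041,-0.0145,0,0,0,0,0],[0,0,0,0,0,-0.149,0],[0,0,0,0,0,-0.149,0],[0,0,0,0,0,-0.149,0],[0,0,0,0,0,-0.149,0],[0,0,0,0,0,0,0],[0,0,0,0,0,0,0]],
  ],
)

```text
time_s: 7.25
tool_pos: [0.5736, 0.0415, 0.0894]
tool_rot: [-179.9, -0.0, 101.9]
force: [0.1, 0.2, -1.5]
grip_width: 0.0133
grasp_force: 40.0
```

Run:
```python
from h import *
np.set_printoptions(precision=4,suppress=True)
o=get_obs();print(o['time_s'],o['tool_pos'],o['tool_rot'],o['force'])
d=read_camera('wrist');cv2.imwrite('pics/w3.png',d['frame'][:,:,::-1])
np.savez('w3.npz',**d)
def P(x,y,a,pts):
  a=np.radians(a);p=np.array(pts);return np.c_[x+p[:,0]*np.cos(a)-p[:,1]*np.sin(a),y+p[:,0]*np.sin(a)+p[:,1]*np.cos(a),p[:,2]]
t=o['tool_pos'];zb=t[2]-.0109
print('plate lead corners, line',px(d,P(t[0],t[1],o['tool_rot'][2],[(.065,.045,zb+.004),(.065,-.045,zb+.004),(.047,.045,zb+.004),(.047,-.045,zb+.004)])))
print('lip, rail',px(d,P(.5516,.1493,102.16,[(0,.054,.029),(0,-.054,.029),(.052,.054,.043),(.052,-.054,.043),(-.155,.05,.018),(-.155,-.05,.018),(-.02,.051,.024),(-.02,-.051,.024)])))
```

```text
7.25 [0.5736 0.0415 0.0894] [-179.8625   -0.0034  101.8826] [ 0.1049  0.2271 -1.5348]
plate lead corners, line [[239.4127 129.3393]
 [395.3093 129.4666]
 [241.5334 160.2782]
 [393.1933 160.4187]]
lip, rail [[240.6975  56.99  ]
 [396.5716  56.2529]
 [228.9514 -39.5262]
 [407.6718 -40.512 ]
 [261.4091 253.2109]
 [377.2041 252.8475]
 [248.4511  87.7886]
 [389.0163  87.1592]]
```

View pics/w3.png

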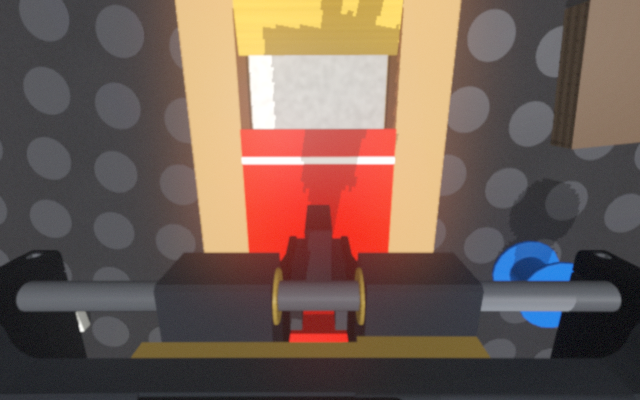

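The held plate shows its leading edge at row ~129 (cols 242–396) and its line at row 160. The flap lip is at row ~54 and the bed lies between the rails at cols ~249–388. All of this matches the predictions except the flap's apparent width, so I'm checking that.

Run:
```python
from h import *
d=dict(np.load('w3.npz'));f=d['frame'].astype(int)
for r in (46,51): 
  for a in (range(228,250,2),range(388,410,2)): print(r,[(c,*map(int,f[r,c])) for c in a])
for c in (260,290,370): print(c,[(r,*map(int,f[r,c])) for r in range(48,62)])
for r in (150,): print([(c,*map(int,f[r,c])) for c in list(range(236,248,2))+list(range(390,402,2))])
```

```text
46 [(228, 238, 202, 147), (230, 239, 203, 147), (232, 238, 202, 148), (234, 223, 184, 131), (236, 185, 140, 91), (238, 238, 202, 111), (240, 254, 221, 119), (242, 254, 221, 119), (244, 254, 220, 118), (246, 254, 220, 119), (248, 254, 221, 120)]
46 [(388, 201, 169, 91), (390, 201, 169, 90), (392, 202, 169, 89), (394, 202, 168, 88), (396, 201, 167, 90), (398, 173, 131, 81), (400, 187, 142, 97), (402, 234, 196, 142), (404, 238, 202, 147), (406, 237, 200, 146), (408, 238, 200, 146)]
51 [(228, 238, 203, 147), (230, 239, 202, 148), (232, 239, 203, 148), (234, 230, 192, 140), (236, 182, 138, 96), (238, 227, 191, 105), (240, 255, 223, 121), (242, 255, 222, 121), (244, 255, 223, 121), (246, 255, 223, 122), (248, 255, 223, 123)]
51 [(388, 199, 167, 90), (390, 199, 166, 88), (392, 201, 168, 90), (394, 201, 167, 90), (396, 195, 161, 86), (398, 158, 116, 74), (400, 196, 154, 108), (402, 238, 201, 147), (404, 237, 199, 144), (406, 238, 201, 147), (408, 237, 200, 146)]
260 [(48, 255, 223, 123), (49, 255, 223, 123), (50, 255, 223, 121), (51, 255, 223, 124), (52, 255, 222, 123), (53, 255, 222, 126), 
[... 313 characters left out ...]
132), (55, 212, 198, 179), (56, 221, 214, 206), (57, 223, 218, 211), (58, 222, 218, 212), (59, 224, 219, 212), (60, 224, 219, 212), (61, 223, 219, 212)]
370 [(48, 198, 166, 91), (49, 199, 166, 92), (50, 199, 167, 94), (51, 198, 167, 92), (52, 196, 164, 91), (53, 197, 167, 98), (54, 203, 180, 135), (55, 211, 199, 182), (56, 217, 212, 204), (57, 219, 215, 209), (58, 220, 216, 211), (59, 220, 216, 211), (60, 218, 215, 209), (61, 219, 214, 209)]
[(236, 240, 202, 150), (238, 240, 202, 150), (240, 242, 188, 139), (242, 249, 117, 88), (244, 251, 99, 80), (246, 251, 99, 83), (390, 252, 92, 72), (392, 251, 88, 72), (394, 249, 130, 97), (396, 239, 194, 141), (398, 238, 198, 146), (400, 238, 199, 146)]
```

>>> play_rows(
  steps=[
    [[0,0,0.03,0,0,-0.003,0],[0,0,0.02,0,0,0,0],[0,0,0.008,0,0,0,0],[0,0,0.001,0,0,0,0],[0,0,0,0,0,0,0],[0,0,0,0,0,0,0]],
  ],
)

```text
time_s: 7.9
tool_pos: [0.5757, 0.0418, 0.0329]
tool_rot: [179.9, -0.0, 102.2]
force: [0.3, 0.6, -0.7]
grip_width: 0.0139
grasp_force: 40.0
```

>>> play_rows(
  steps=[
    [[0,0,0.0005,0,0,0,0],[0,0,0.0005,0,0,0,0],[0,0,0,0,0,0,0],[0,0,0,0,0,0,0]],
  ],
)

```text
time_s: 8.3
tool_pos: [0.5747, 0.0417, 0.0309]
tool_rot: [180.0, -0.0, 102.3]
force: [0.7, 0.5, -0.9]
grip_width: 0.0138
grasp_force: 40.0
```

>>> play_rows(
  steps=[
    [[0,0,0.001,0,0,0,0],[0,0,0.0005,0,0,0,0],[0,0,0,0,0,0,0],[0,0,0,0,0,0,0]],
  ],
)

```text
time_s: 8.7
tool_pos: [0.5746, 0.0417, 0.0292]
tool_rot: [-180.0, -0.0, 102.3]
force: [-0.3, -0.2, -1.7]
grip_width: 0.0135
grasp_force: 40.0
```

>>> play_rows(
  steps=[
    [[0,0,0.0005,0,0,0,0],[0,0,0,0,0,0,0],[0,0,0,0,0,0,0]],
  ],
)

```text
time_s: 9.0
tool_pos: [0.5747, 0.0417, 0.0289]
tool_rot: [180.0, -0.0, 102.3]
force: [0.4, 1.1, -0.0]
grip_width: 0.0136
grasp_force: 40.0
```

>>> play_rows(
  steps=[
    [[0,0,0.0005,0,0,0,0],[0,0,0,0,0,0,0],[0,0,0,0,0,0,0]],
  ],
)

```text
time_s: 9.3
tool_pos: [0.5747, 0.0417, 0.0289]
tool_rot: [180.0, -0.0, 102.3]
force: [-3.1, -0.5, 5.1]
grip_width: 0.0136
grasp_force: 40.0
```

Run:
```python
from h import *
np.set_printoptions(precision=4,suppress=True)
print(np.mean([(read_camera('top'),np.r_[get_obs()['force'],get_obs()['tool_pos']])[1] for _ in range(3)],0))
d=read_camera('wrist');o=get_obs();cv2.imwrite('pics/w4.png',d['frame'][:,:,::-1]);np.savez('w4.npz',**d)
t=o['tool_pos'];a=np.radians(102.16);D=t[:2]-[.5516,.1493];print(D@[np.cos(a),np.sin(a)],D@[-np.sin(a),np.cos(a)],o['tool_rot'])
```

```text
[-2.3001 -0.2229  5.8282  0.5747  0.0417  0.0288]
-0.11004130060072388 4.026877162075398e-05 [179.9855  -0.0151 102.2634]
```

View pics/w4.png

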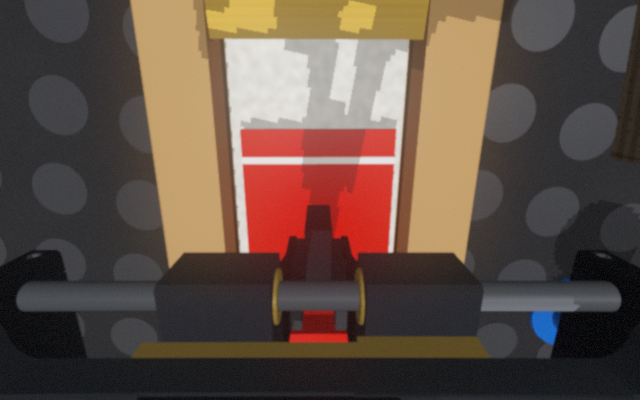

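The plate sits flat between the rails and is centred: its cols 242–396, with the rails at ~226–410. The lip is at row 39 and the edge at row 129. Next I slide it in.

>>> play_rows(
  steps=[
    [[0.005,0,-0.0002,0,0,0,0],[0.008,0,0,0,0,0,0],[0.008,0,0,0,0,0,0],[0.008,0,0,0,0,0,0],[0.008,0,0,0,0,0,0],[0.005,0,0,0,0,0,0],[0,0,0,0,0,0,0],[0,0,0,0,0,0,0]],
  ],
)

```text
time_s: 10.3
tool_pos: [0.5659, 0.0844, 0.0289]
tool_rot: [179.9, -0.1, 102.3]
force: [0.5, -0.8, 5.3]
grip_width: 0.0134
grasp_force: 40.0
```

Run:
```python
from h import *
np.set_printoptions(precision=4,suppress=True)
d=read_camera('wrist');o=get_obs();cv2.imwrite('pics/w5.png',d['frame'][:,:,::-1]);np.savez('w5.npz',**d)
t=o['tool_pos'];a=np.radians(102.16);D=t[:2]-[.5516,.1493];print(o['force'],t,D@[np.cos(a),np.sin(a)],D@[-np.sin(a),np.cos(a)],o['tool_rot'])
```

```text
[-0.5057 -1.3071  4.8324] [0.5658 0.0844 0.0288] -0.06646546732535234 -0.00023233022863299884 [179.9503  -0.0752 102.3217]
```

View pics/w5.png

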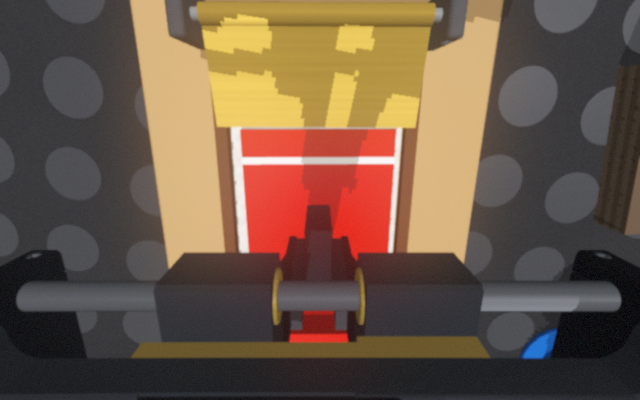

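The lip (row ~127) now lines up with the plate's leading edge, centred, with the white line still 16 mm outside. The numbers put the edge at about −2 mm, so I slide another 28 mm.

>>> play_rows(
  steps=[
    [[0.004,0,0,0,0,0,0],[0.005,0,0,0,0,0,0],[0.005,0,0,0,0,0,0],[0.005,0,0,0,0,0,0],[0.005,0,0,0,0,0,0],[0.004,0,0,0,0,0,0],[0,0,0,0,0,0,0],[0,0,0,0,0,0,0]],
  ],
)

```text
time_s: 11.15
tool_pos: [0.56, 0.1108, 0.0288]
tool_rot: [180.0, -0.0, 102.3]
force: [-0.3, -2.8, 5.9]
grip_width: 0.0135
grasp_force: 40.0
```

>>> play_rows(
  steps=[
    [[0,0,0.0003,0,0,0,0],[0,0,0,0,0,0,0],[0,0,0,0,0,0,0],[0,0,0,0,0,0,0]],
  ],
)

```text
time_s: 11.55
tool_pos: [0.5599, 0.1108, 0.0288]
tool_rot: [180.0, -0.0, 102.3]
force: [-0.7, -2.9, 8.1]
grip_width: 0.0134
grasp_force: 40.0
```

Run:
```python
from h import *
np.set_printoptions(precision=4,suppress=True)
for _ in range(3):
  d=read_camera('wrist');o=get_obs();print(o['force'],o['wrist_torque'])
cv2.imwrite('pics/w6.png',d['frame'][:,:,::-1]);np.savez('w6.npz',**d)
t=o['tool_pos'];a=np.radians(102.16);D=t[:2]-[.5516,.1493];print(t,D@[np.cos(a),np.sin(a)],D@[-np.sin(a),np.cos(a)],o['tool_rot'])
```

```text
[ 0.1477 -2.7083  7.5748] [-0.6705  0.085  -0.0129]
[-0.3411 -3.15    7.9588] [-0.6765  0.1101 -0.0119]
[-0.5157 -2.9836  8.2214] [-0.6973  0.0487 -0.0675]
[0.56   0.1108 0.0289] -0.03935451323742016 -7.928088789690418e-05 [179.9574  -0.0301 102.2818]
```

View pics/w6.png

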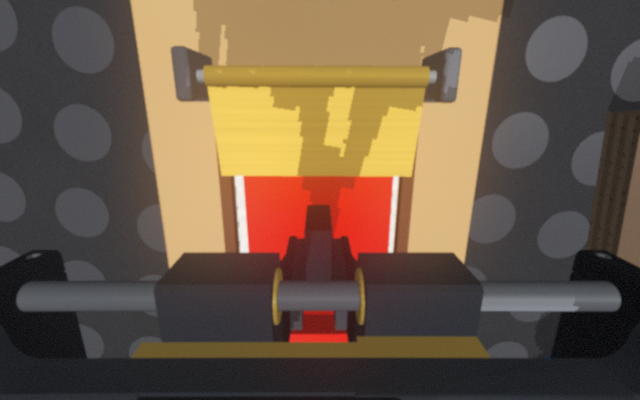

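The white line is fully under the lip (row 177), the flap is down and the plate is centred. The edge is ≈25 mm in, with a push of about 8–9.5 N, so I'm handing it in.

```bash
python3 -c "
from cell import *
print(sign_off())"
```

```text
the job is handed in; nothing more can be done
None
```

I handed the job in with the red plate still gripped by its rib, slid about 25 mm under the flap with the white line covered, and pressed on the bed with about 8–9 N; the flap looked down, and `sign_off` gave no verdict.

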